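# Nest the test cups on the banding wheel and hold up the stack

### The job

Nest the green cup and the white cup, in either order, fully and straight into the red clay cup that stands on the banding wheel, so that all three make one stack, without shifting the jar, the clay disc or the needle tool and without tipping a cup over. Then take hold of the bottom (red) cup so that the whole stack comes along, lift it straight up about 10 cm clear of the wheel so that the wheel can be wiped, and finish while still holding it there, level and still, in the air above the wheel: do not put it down or let go.

Things in the scene. Friction and masses are not known exactly. Their poses are not given: they have to be found in the camera images.
- red_cup: Red-brown clay cup, upright on the wheel head, up to 3 cm off its centre: 51 mm high, about 90 g; tapered body (28 mm across at the foot, 50 at 38 mm height) below an upright collar from 38 to 51 mm height, thicker than on the other cups: 67 mm across (faceted, 65 to 69); mouth 55 mm inside, floor 5 mm. Origin: centre of the underside; z up along the cup; yaw has no meaning.
- green_cup: Sage-green cup, upright on the table left or right of the wheel; same shape, height and origin as the red cup, but thin-walled: collar 60 mm across (58 to 62), so in the stack the red collar stands proud. A cup goes into another until the ledge under its collar rests on the rim below: it then stands 13 mm higher than the cup below (1 mm side play).
- white_cup: Off-white cup standing upright on the table, on the other side of the wheel: same shape, size, origin and nesting as the green cup.
- wheel: Banding wheel, a potter's turntable with its brake on (fixed, does not turn or move): round aluminium head 170 mm across, 12 mm thick, its flat top 55 mm above the table, on a narrow post and a dark steel foot 120 mm across. Origin: centre of its underside on the table, z up.
- jar: Bystander: closed amber glaze jar with a white cap, 64 mm across, 85 mm high, loose. Origin: centre of its underside.
- disc: Bystander: blue-grey clay disc (the only one of this colour) lying flat on the table, 150 mm across, 6 mm thick, loose. Origin: centre of its underside.
- needle_tool: Bystander: needle tool with a yellow grip lying flat on the table, about 150 mm long, 11 mm thick, loose. Origin: underside of the middle of its handle; x along the tool towards the needle.
Not all that is in view belongs to the job. Leave any purple look-alike of the red_cup alone.

How it is judged:
By the outcome, as a careful person would: the job done as asked, in the order asked, and still so for the second after the job is handed in, while the arm keeps its last pose, push and grip.
It also fails if it takes over 69 s, if anything falls off the work surface, if the arm or the gripper's body presses on something with over 40 N, if the wrist force passes 120 N, or if a joint passes its speed limit or range.

### The arm

A 6-joint arm with a two-finger parallel gripper is mounted at the origin on the work surface. World frame = base frame: x ahead of the robot, y to its left, z up, the work surface at z = 0. Lengths are in mm, angles in rad, forces in N, time in s.
With the tool pointing down it reaches from about 275 to 825 mm from the base axis. Payload 4.9 kg.
Tool frame: the origin (TCP) lies at the very end of the fingers, on their centre line; the grasp point (between the pads) lies 19 mm behind it; z points along the fingers, y is the direction in which the jaws open and shut (so a half turn about z gives the same grasp; the last joint's range is limited). The gripper opens to 85 mm and grips with 20 to 120 N. Pads are 22 mm wide; open, the fingers measure 114 mm over their backs; the gripper's body (76 mm by 85 mm) begins 54 mm behind the grasp point. The pads swing forward as they close: fully open they stand 13 mm farther back than shut.
Start: joints at [1.207, 0.326, -0.193, 1.052, 0, 1.437], TCP at [125.273, 535.561, 231.281] pointing down, gripper open.
Joint ranges: [-2.65, 2.65], [-0.97, 1.79], [-1.3, 1.35], [-1.93, 2.1], [-1.47, 1.37], [-3.14, 3.14]. Speed limits (rad/s): [2.57, 2.57, 3.14, 3.14, 3.14, 3.14].

### API

Orientations are given as a unit quaternion [w, x, y, z].
In Python, from station import r gives the robot as it stands.
- The arm moves only by the tool jog_arm, never from a script. Its argument "targets" is a list of rows, each an object with "slide": the shift along the tool's x, y, z in mm, a list of three; "twist": the turn about the tool's z in degrees. In form: [{"slide": [x, y, z], "twist": twist}, ...]. A call has 1 to 8 rows; each row shifts and turns the commanded pose from where the row before left it, along the tool's axes as they then stand; what a row does not reach is not made up. A row lasts 1/10 s, in which the tool goes at most 50 mm and 8.59 degrees, less where a joint would pass 70% of its speed; a pose out of reach is approached as far as the arm can. A call with a gripper value outside its range is refused whole. "hand" is the opening, from 0 (shut) to 1 (fully open), set as the call begins (left out, the last holds). The fingers move at their own pace and stop on an object; "grip_force" is the grip in N (left out, the last holds). Time passes only in rows, so rows that do not move let the fingers close. It gives the time, the measured TCP pose, the force and the opening at its end, in the units of the state.
- r.sense(): the state, without advancing time (a new reading comes with each control period).
- r.read_camera(name): name is "scene" or "top" or "wrist"; returns the picture (420x560x3 uint8, red, green, blue); there is no depth.
- r.camera_model(name): a dict with "fx", "fy", "cx", "cy" (pixels), "rvec" (rotation vector, rad) and "tvec" (3), from world to camera coordinates, as OpenCV has them. Camera axes: x right, y down, z forward; pixel columns grow to the right and rows downward; lengths in mm; the calibration is good to about 2 mm. A picture is of the moment at which its call begins: read the wrist's pose just before it. camera_model takes no time and is no camera call; for the wrist camera it gives the pose at the moment of the call.
- r.job_done(): hands the job in, once; it reports no verdict.
The state is a dict: "t": time; "q": joint angles; "dq": joint speeds; "joint_efforts": joint torques, N m; "tool_pos": TCP position; "tool_rot": TCP orientation; "force": force on the tool from outside, world axes, zero at the start; "torque": the same for the moment, N m; "gripper_width": finger opening in mm.
Only numpy, scipy, OpenCV 4.12 (cv2) and the standard library are available. Lean on these libraries where they do the work, as an engineer would, in place of code of your own. Each camera call takes 0.05 s, during which the arm holds its last target.

## Working session

There is one attempt and no reset: what is moved stays moved. The work goes in short steps, Python scripts to look and compute and a tool call to move; the robot and the scene stay as the last step left them, time stands still between calls to the robot, and variables do not carry over. Pictures are saved under pics/ and viewed, and the job is handed in when it is done.

Besides the shell and the picture viewer there is one more tool, called in YAML: its name, and indented under it one key for each argument. jog_arm: Moves the arm, as the interface text tells. Its arguments: {"type":"object","properties":{"targets":{"type":"array","items":{"type":"object","properties":{"slide":{"type":"array","items":{"type":"number"}},"twist":{"type":"number"}}}},"hand":{"type":"number"},"grip_force":{"type":"number"}},"required":["targets"]}

```bash
ls; mkdir -p pics
python3 - <<'E'
from station import r
import cv2
s=r.sense();print(s)
for n in("scene","top"):
    cv2.imwrite(f"pics/{n}0.png",r.read_camera(n)[:,:,::-1])
    print(n,r.camera_model(n))
E
```

```text
pics
{'t': 0.0, 'q': array([ 1.20679654e+00,  3.26915104e-01, -1.93541069e-01,  1.05202271e+00,
       -1.83208540e-05,  1.43658068e+00]), 'dq': array([ 0.00085223, -0.00045102, -0.00011201,  0.00103531, -0.00077178,
        0.00097266]), 'joint_efforts': array([-2.23336967e-03, -4.43398762e+01,  2.62440097e+01,  1.53527671e-02,
       -4.59699586e-04, -3.39654939e-06]), 'tool_pos': array([125.07138631, 535.00918449, 230.53376538]), 'tool_rot': array([-1.98530099e-04,  1.14639425e-01,  9.93406812e-01, -8.17567167e-04]), 'force': array([-0.11150742,  1.03716045,  0.10502658]), 'torque': array([0.01089425, 0.01136548, 0.01236434]), 'gripper_width': 85.14989915018194}
scene {'fx': 389.1595643536151, 'fy': 389.1595643536151, 'cx': 278.8394584613212, 'cy': 208.80494163706635, 'rvec': array([ 1.55766429,  2.13261572, -0.74389741]), 'tvec': array([ 174.35931713, -438.48211395, 1164.32311168])}
top {'fx': 439.65890210836335, 'fy': 439.65890210836335, 'cx': 271.534199521091, 'cy': 212.0932733203965, 'rvec': array([ 2.16237409, -2.03568573,  0.22176373]), 'tvec': array([-29.10876882, 632.19887601, 837.56699754])}
```

View pics/scene0.png

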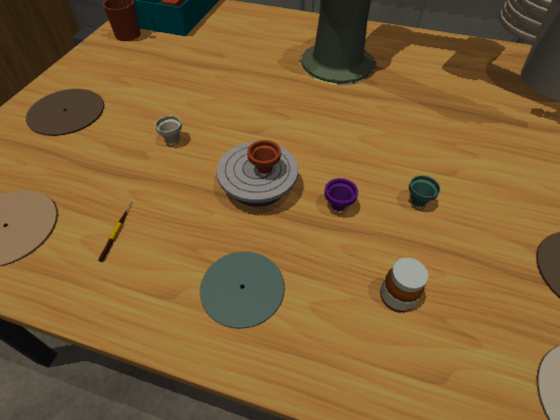

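View pics/top0.png

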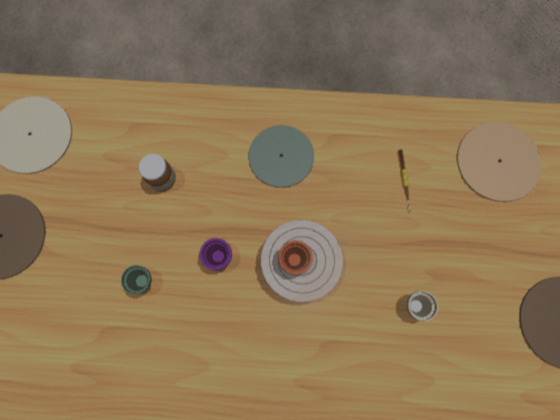

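The scene view shows red on the wheel at (265,157), purple at (341,195), green at (424,190) and white at (169,130). In the top view they are red (295,259), purple look-alike (215,254), green (137,281) and white (422,306). I'll enlarge crops of the top view.

```bash
cat > h.py <<'E'
import numpy as np,cv2
from station import r
def ray(n,u,v,z,m=None):
    m=m or r.camera_model(n)
    R,_=cv2.Rodrigues(np.array(m['rvec']));t=np.array(m['tvec'])
    c=-R.T@t; d=R.T@np.array([(u-m['cx'])/m['fx'],(v-m['cy'])/m['fy'],1])
    return c+d*(z-c[2])/d[2]
def proj(n,P,m=None):
    m=m or r.camera_model(n)
    return cv2.projectPoints(np.atleast_2d(np.float64(P)),np.array(m['rvec']),np.array(m['tvec']),np.array([[m['fx'],0,m['cx']],[0,m['fy'],m['cy']],[0,0,1.]]),None)[0][:,0]
E
python3 - <<'E'
from h import *
im=cv2.imread('pics/top0.png')
t=[cv2.resize(im[v-32:v+32,u-32:u+32],(400,400),interpolation=cv2.INTER_CUBIC) for u,v in((295,259),(137,281),(422,306),(215,254))]
cv2.imwrite('pics/crop0.png',cv2.resize(np.vstack([np.hstack(t[:2]),np.hstack(t[2:])]),(600,600)))
print(proj('top',[[0,0,0],[400,0,0],[125,535,231]]),proj('scene',[[0,0,0],[400,0,0],[125,535,231]]))
for n,u,v,z in(('red',295,257,106),('green',137,280,51),('white',422,306,51),('purple',215,254,51),('wheel',302,261,55),('jarcap',153,167,85),('disc',281,156,6),('needle',405,177,5)): print(n,ray('top',u,v,z).round())
E
```

```text
[[ 256.2543122   543.94954817]
 [ 269.24416164  327.41537879]
 [-105.60400587  502.56657796]] [[337.11674869  62.24810812]
 [301.28955008 149.40406304]
 [589.8923608   34.97932423]]
red [539. -42. 106.]
green [479. 275.  51.]
white [ 462. -304.   51.]
purple [542. 121.  51.]
wheel [537. -59.  55.]
jarcap [711. 261.  85.]
disc [779.  -3.   6.]
needle [ 746. -285.    5.]
```

View pics/crop0.png

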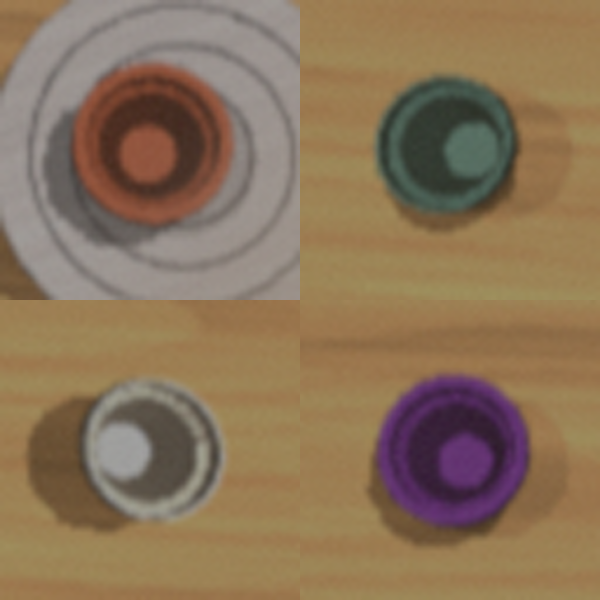

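Red is at (295.5,257), green (136,279.5) and white (422,306). Both loose cups are slim-walled and on opposite sides of the wheel. Purple is a thick-collared look-alike standing on the table, so I leave it alone. First I square the tool (tool x = −X, y = +Y, z = −Z) and go above green.

Run:
```python
from h import *
for n,u,v,z in(('red',295.45,257.1,106),('green',136,279.5,51),('white',422,305.6,51)): print(n,ray('top',u,v,z).round(1))
for n,u,v,z in(('red',264.5,152,106),('green',424,185,51),('white',169,126,51)): print(n,ray('scene',u,v,z).round(1))
```

```text
red [538.4 -43.2 106. ]
green [479.8 277.   51. ]
white [ 462.9 -304.2   51. ]
red [542.1 -41.1 106. ]
green [479.1 276.9  51. ]
white [ 472.3 -299.3   51. ]
```

jog_arm:
  targets:
    - {"slide": [0,0,0],"twist": -6.6}
    - {"slide": [0,0,0],"twist": -6.6}
    - {"slide": [-40,-10,0],"twist": 0}
    - {"slide": [-40,-30,0],"twist": 0}
    - {"slide": [-35,-35,0],"twist": 0}
    - {"slide": [-35,-35,10],"twist": 0}
    - {"slide": [-35,-35,10],"twist": 0}
    - {"slide": [-35,-35,10],"twist": 0}

```text
t: 0.9
tool_pos: [345.3, 355.1, 201.1]
tool_rot: [-0.0, -0.0, 1.0, -0.0]
force: [-0.0, 0.2, -0.6]
gripper_width: 85.9
```

jog_arm:
  targets:
    - {"slide": [-34,-20,0],"twist": 0}
    - {"slide": [-34,-20,0],"twist": 0}
    - {"slide": [-34,-20,10],"twist": 0}
    - {"slide": [-32,-18,20],"twist": 0}
    - {"slide": [0,0,20],"twist": 0}
    - {"slide": [0,0,0],"twist": 0}
    - {"slide": [0,0,0],"twist": 0}

```text
t: 1.6
tool_pos: [477.5, 278.6, 151.3]
tool_rot: [-0.001, -0.0, 1.0, -0.0]
force: [-0.5, 0.0, 0.4]
gripper_width: 85.3
```

Run:
```python
from h import *
s=r.sense();print(s['t'],s['tool_pos'],s['tool_rot'].round(4));m=r.camera_model('wrist');print(m)
im=r.read_camera('wrist')[:,:,::-1];cv2.imwrite('pics/w1.png',im)
print(proj('wrist',[[480,277,51],s['tool_pos'],[480,277,0]],m))
```

```text
1.6 [477.50357381 278.59756754 151.25135918] [-1.e-03 -4.e-04  1.e+00 -4.e-04]
{'fx': 298.800739174581, 'fy': 298.800739174581, 'cx': 281.2403254804671, 'cy': 213.8626316796645, 'rvec': array([-2.04942432, -2.05232594, -0.32543562]), 'tvec': array([-277.45951337, -470.09845958,  156.02241008])}
[[279.93817929 216.72570435]
 [281.98017999 272.01178677]
 [280.18873235 200.76184487]]
```

View pics/w1.png

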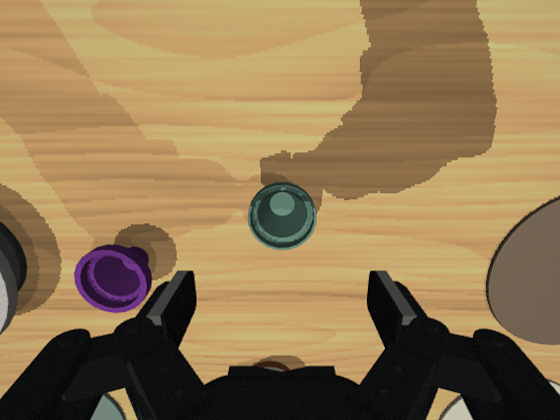

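The wrist view shows green at (282,216), against (280,217) predicted, so they agree within about 2 mm. Fingertips show at (190,275) and (372,275), and purple at (112,278). I'll refine with a rim fit.

```bash
cat >> h.py <<'E'
def crop(im,u,v,h,name,k=None):
    c=im[int(v)-h:int(v)+h,int(u)-h:int(u)+h]; cv2.imwrite(name,cv2.resize(c,(560,560),interpolation=cv2.INTER_CUBIC))
E
python3 - <<'E'
from h import *
im=cv2.imread('pics/w1.png');crop(im,282,216,40,'pics/w1c.png')
p=ray('wrist',282,216,51);print(p)
E
```

```text
[480.22424126 279.36431031  51.        ]
```

View pics/w1c.png

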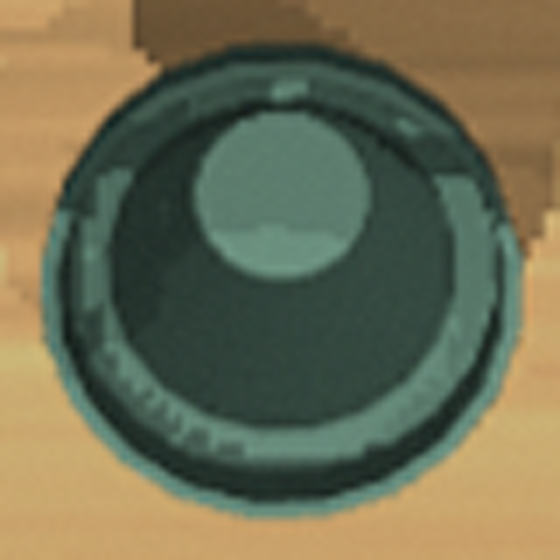

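Run:
```python
from h import *
m=r.camera_model('wrist');s=r.sense();T=s['tool_pos'];print(s['gripper_width'])
R,_=cv2.Rodrigues(m['rvec']);print('cam',-R.T@m['tvec'],'axis',R[2],'tcp in cam',R@T+m['tvec'])
for dz in(0,5,13):
  for dx in(-11,0,11): print(dz,dx,proj('wrist',[T+[dx,-42.5,dz],T+[dx,42.5,dz]],m).round(1).tolist())
im=cv2.imread('pics/w1.png');crop(im,185,310,60,'pics/w1f.png')
```

```text
85.28680221349799
cam [398.35411813 278.60482586 294.57688007] axis [ 3.11816897e-01  3.99915638e-04 -9.50142128e-01] tcp in cam [  0.42557791  31.19346189 160.22387137]
0 -11 [[201.1, 253.2], [363.1, 253.5]]
0 0 [[202.8, 271.9], [361.3, 272.2]]
0 11 [[204.4, 289.8], [359.6, 290.0]]
5 -11 [[198.6, 257.5], [365.6, 257.8]]
5 0 [[200.4, 276.7], [363.7, 277.0]]
5 11 [[202.1, 295.0], [361.9, 295.2]]
13 -11 [[194.2, 265.0], [370.1, 265.3]]
13 0 [[196.2, 284.9], [368.0, 285.2]]
13 11 [[198.1, 304.0], [366.0, 304.3]]
```

View pics/w1f.png

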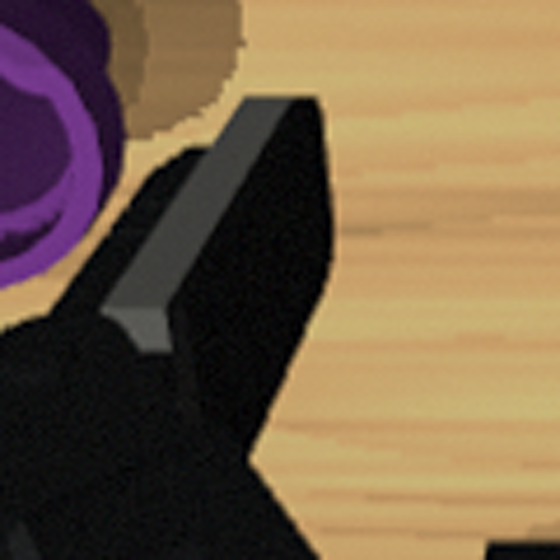

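Open tips sit about 13 mm behind the TCP, so at 60 mm opening they should be about 5 mm behind. To grip the green collar with tips near cup height 41 mm (so they clear the red rim when nested), the TCP should be at about z=36.

jog_arm:
  targets:
    - {"slide": [-2.7,0.5,20],"twist": 0}
    - {"slide": [0,0,30],"twist": 0}
    - {"slide": [0,0,30],"twist": 0}
    - {"slide": [0,0,20],"twist": 0}
    - {"slide": [0,0,10],"twist": 0}
    - {"slide": [0,0,5],"twist": 0}
    - {"slide": [0,0,0],"twist": 0}

```text
t: 2.35
tool_pos: [481.3, 279.8, 37.2]
tool_rot: [0.0, -0.001, 1.0, 0.0]
force: [0.2, -0.4, -0.1]
gripper_width: 85.0
```

jog_arm:
  targets:
    - {"slide": [0,0,0],"twist": 0}
    - {"slide": [0,0,0],"twist": 0}
    - {"slide": [0,0,0],"twist": 0}
    - {"slide": [0,0,0],"twist": 0}
    - {"slide": [0,0,0],"twist": 0}
    - {"slide": [0,0,0],"twist": 0}
    - {"slide": [0,0,0],"twist": 0}
  hand: 0.45
  grip_force: 30

```text
t: 3.05
tool_pos: [482.3, 279.7, 38.3]
tool_rot: [0.001, -0.0, 1.0, 0.001]
force: [-0.4, -0.7, 5.3]
gripper_width: 58.4
```

Run:
```python
from h import *
s=r.sense();print(s['t'],s['tool_pos'],s['force'],s['gripper_width'])
a=r.read_camera('wrist')[:,:,::-1];b=r.read_camera('scene')[:,:,::-1]
crop(a,282,250,120,'pics/w2.png');crop(b,424,190,50,'pics/s2.png')
```

```text
3.05 [482.29055699 279.70745941  38.27087282] [-0.42020399 -0.69854132  5.28747186] 58.3808724292927
```

View pics/w2.png

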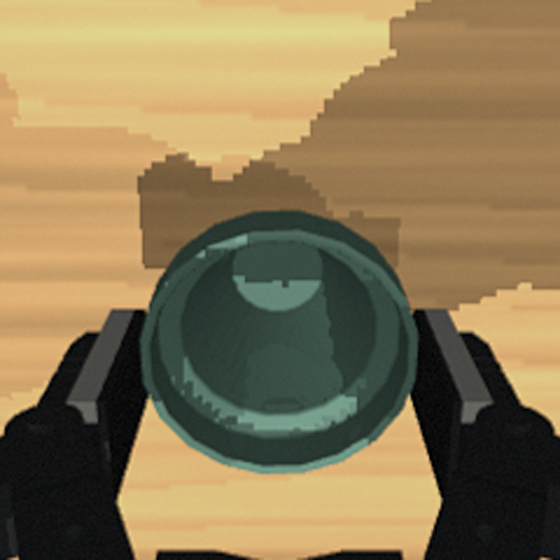

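View pics/s2.png

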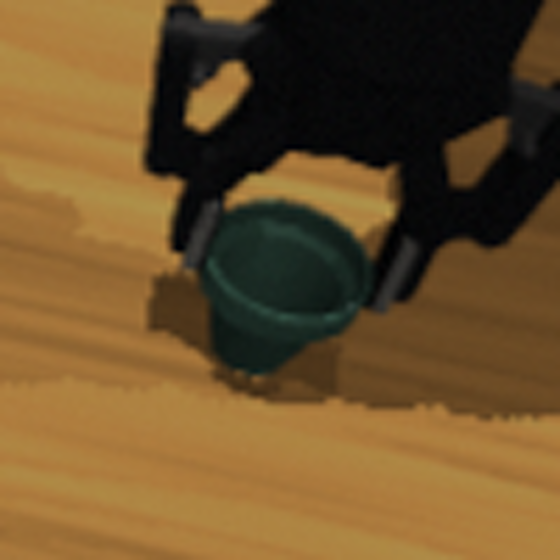

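Green's collar is gripped at 58.4 mm with the fingertips near the lower edge of the collar. Lifting.

jog_arm:
  targets:
    - {"slide": [0,0,-3],"twist": 0}
    - {"slide": [0,0,-10],"twist": 0}
    - {"slide": [0,0,-20],"twist": 0}
    - {"slide": [0,0,-30],"twist": 0}
    - {"slide": [0,0,-30],"twist": 0}
    - {"slide": [0,0,-30],"twist": 0}
    - {"slide": [0,0,-15],"twist": 0}
    - {"slide": [0,0,0],"twist": 0}

```text
t: 3.95
tool_pos: [482.8, 280.0, 177.9]
tool_rot: [0.003, -0.0, 1.0, 0.001]
force: [-1.3, 0.2, -1.3]
gripper_width: 58.2
```

Run:
```python
from h import *
s=r.sense();print(s['t'],s['tool_pos'],s['force'],s['gripper_width'])
m=r.camera_model('wrist')
a=r.read_camera('wrist')[:,:,::-1]
cv2.imwrite('pics/w3f.png',a)
crop(a,282,250,120,'pics/w3.png')
T=s['tool_pos'];print(proj('wrist',[T,T+[0,0,14]],m))
```

```text
3.95 [482.82074771 280.03286324 177.87373146] [-1.29211366  0.16310082 -1.29800862] 58.19015277152077
[[282.00670703 272.05266875]
 [282.13120721 286.33505777]]
```

View pics/w3.png

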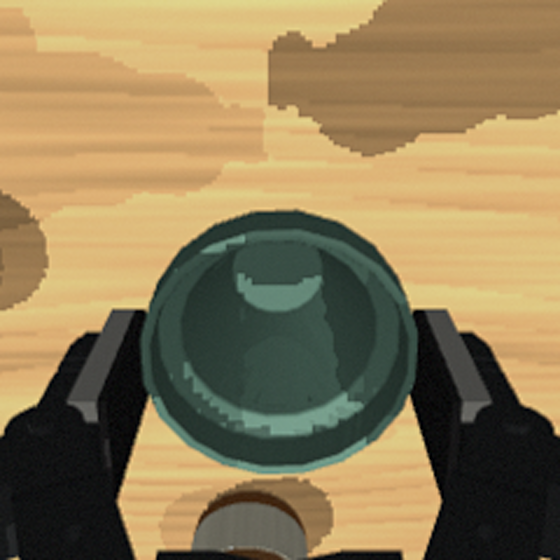

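Lift is good: the cup is unchanged in the jaws, with its rim centre at about (282,280). I go to a viewing spot beyond red, so that red shows above the held cup in the wrist view.

jog_arm:
  targets:
    - {"slide": [-4,-10,-2],"twist": 0}
    - {"slide": [-7,-20,-2],"twist": 0}
    - {"slide": [-9,-25,-2],"twist": 0}
    - {"slide": [-9,-25,-2],"twist": 0}
    - {"slide": [-9,-25,-2],"twist": 0}
    - {"slide": [-9,-25,-2],"twist": 0}
    - {"slide": [-9,-25,0],"twist": 0}
    - {"slide": [-9,-25,0],"twist": 0}

```text
t: 4.8
tool_pos: [545.5, 97.4, 185.1]
tool_rot: [-0.001, -0.0, 1.0, -0.0]
force: [0.5, -0.5, -0.7]
gripper_width: 58.5
```

jog_arm:
  targets:
    - {"slide": [-9,-25,0],"twist": 0}
    - {"slide": [-9,-25,0],"twist": 0}
    - {"slide": [-9,-25,0],"twist": 0}
    - {"slide": [-9,-25,0],"twist": 0}
    - {"slide": [-8,-23,0],"twist": 0}
    - {"slide": [-7,-15,0],"twist": 0}
    - {"slide": [-3,-5,0],"twist": 0}
    - {"slide": [0,0,0],"twist": 0}

```text
t: 5.6
tool_pos: [600.1, -44.1, 185.8]
tool_rot: [-0.001, 0.0, 1.0, 0.0]
force: [-0.5, -0.1, -0.9]
gripper_width: 57.9
```

jog_arm:
  targets:
    - {"slide": [0,0,0],"twist": 0}
    - {"slide": [0,0,0],"twist": 0}

```text
t: 5.8
tool_pos: [599.8, -42.5, 186.5]
tool_rot: [-0.0, -0.001, 1.0, 0.0]
force: [-0.0, -0.2, -0.6]
gripper_width: 58.3
```

Run:
```python
from h import *
s=r.sense();print(s['t'],s['tool_pos'],s['tool_rot'],s['force'],s['gripper_width'])
m=r.camera_model('wrist');np.save('m4.npy',m,allow_pickle=True)
a=r.read_camera('wrist')[:,:,::-1]
cv2.imwrite('pics/w4.png',a)
print(proj('wrist',[[539,-42,106]],m))
```

```text
5.8 [599.83986569 -42.53206041 186.50197101] [-2.70667575e-04 -9.92389881e-04  9.99999454e-01  1.83814453e-04] [-0.02581817 -0.16704258 -0.57932545] 58.34671725760192
[[282.76270642 142.90175526]]
```

View pics/w4.png

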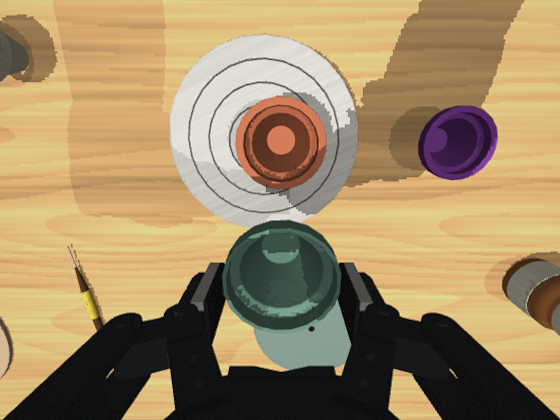

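Red's rim shows at about (281,142), close to the (283,143) predicted. The held green cup is at (282,272) and purple at (458,142). Enlarging both cups.

Run:
```python
from h import *
a=cv2.imread('pics/w4.png')
A=cv2.resize(a[85:205,220:340],(600,600),interpolation=cv2.INTER_CUBIC)
cv2.imwrite('pics/w4r.png',A)
A=cv2.resize(a[210:350,212:352],(700,700),interpolation=cv2.INTER_CUBIC)[:600]
A=cv2.resize(a[215:335,222:342],(600,600),interpolation=cv2.INTER_CUBIC)
cv2.imwrite('pics/w4g.png',A)
```

```text
(no output)
```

View pics/w4r.png

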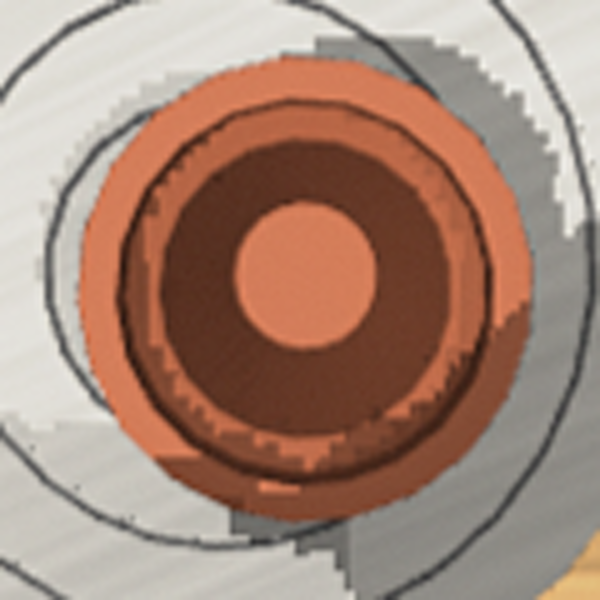

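View pics/w4g.png

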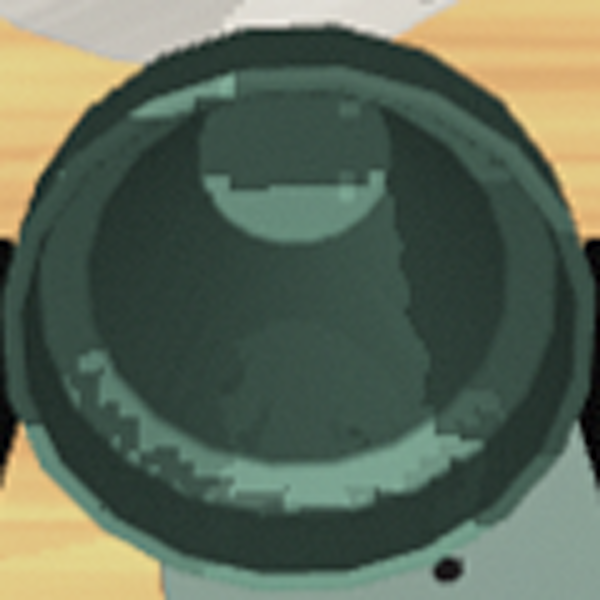

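```bash
cat >> h.py <<'E'
from scipy.optimize import fsolve
def fitc(n,u,v,z,R,m):
    th=np.linspace(0,2*np.pi,181)
    def f(c):
        p=proj(n,np.c_[c[0]+R*np.cos(th),c[1]+R*np.sin(th),z+0*th],m)
        return (p.max(0)+p.min(0))/2-[u,v]
    c=fsolve(f,ray(n,u,v,z,m)[:2])
    p=proj(n,np.c_[c[0]+R*np.cos(th),c[1]+R*np.sin(th),z+0*th],m)
    return c.round(1),(p.max(0)-p.min(0)).round(1)
E
python3 - <<'E'
from h import *
m=np.load('m4.npy',allow_pickle=True).item()
print('red',fitc('wrist',280.7,142.5,106,33.5,m),'meas',451/5,465/5)
for z in(196,199,202):print('green',z,fitc('wrist',281.6,280.1,z,30,m),'meas',588/5,519/5)
E
```

```text
red (array([540.3, -43.5]), array([91.9, 94. ])) meas 90.2 93.0
green 196 (array([601. , -42.8]), array([118.5, 104.2])) meas 117.6 103.8
green 199 (array([599.3, -42.8]), array([121.2, 106.6])) meas 117.6 103.8
green 202 (array([597.5, -42.8]), array([124.1, 109.1])) meas 117.6 103.8
```

Relative to green, red is about −60 mm in X and −0.7 mm in Y. I move over it, start the insertion (about 12 mm short of nested), then look.

jog_arm:
  targets:
    - {"slide": [10,-0.7,0],"twist": 0}
    - {"slide": [18,0,0],"twist": 0}
    - {"slide": [18,0,0],"twist": 0}
    - {"slide": [10,0,0],"twist": 0}
    - {"slide": [4,0,5],"twist": 0}
    - {"slide": [0,0,15],"twist": 0}
    - {"slide": [0,0,20],"twist": 0}
    - {"slide": [0,0,15],"twist": 0}

```text
t: 6.65
tool_pos: [540.4, -44.3, 130.6]
tool_rot: [0.0, -0.0, 1.0, 0.0]
force: [-0.3, -0.3, -1.5]
gripper_width: 58.7
```

jog_arm:
  targets:
    - {"slide": [0,0,7],"twist": 0}
    - {"slide": [0,0,4],"twist": 0}
    - {"slide": [0,0,0],"twist": 0}
    - {"slide": [0,0,0],"twist": 0}

```text
t: 7.05
tool_pos: [540.9, -44.4, 121.1]
tool_rot: [0.001, -0.0, 1.0, -0.0]
force: [-0.2, -0.3, -1.3]
gripper_width: 58.7
```

Run:
```python
from h import *
s=r.sense();print(s['t'],s['tool_pos'],s['force'],s['gripper_width'])
m=r.camera_model('wrist');np.save('m5.npy',m,allow_pickle=True)
a=r.read_camera('wrist')[:,:,::-1];b=r.read_camera('scene')[:,:,::-1]
cv2.imwrite('pics/w5.png',cv2.resize(a[205:345,212:352],(600,600),interpolation=cv2.INTER_CUBIC))
crop(b,265,150,50,'pics/s5.png')
```

```text
7.05 [540.85546138 -44.446727   121.14512565] [-0.24826291 -0.32459296 -1.29156148] 58.65512275327638
```

View pics/w5.png

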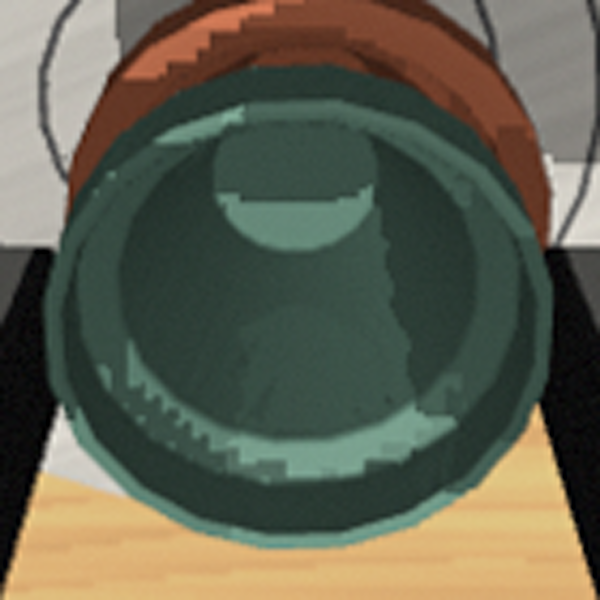

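View pics/s5.png

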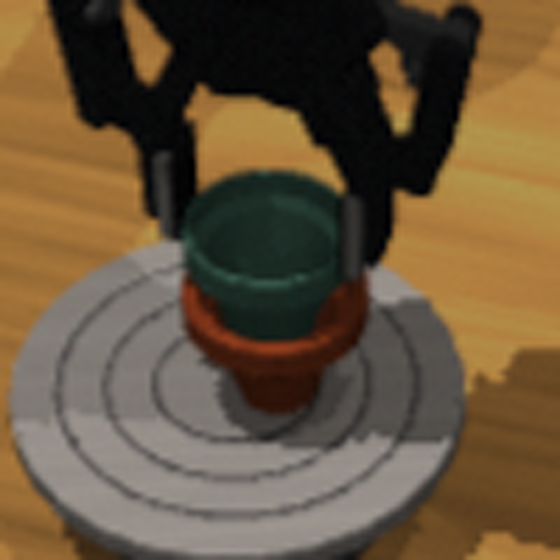

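Both views suggest green sits too far to −Y relative to red: in the wrist crop red spans 68..551 against green 45..551, and in the scene crop red spans 182..368 against green 184..345. I'll quantify it.

Run:
```python
from h import *
m=np.load('m5.npy',allow_pickle=True).item()
th=np.linspace(0,2*np.pi,361)
def ext(n,c,z,R,m=None):
    p=proj(n,np.c_[c[0]+R*np.cos(th),c[1]+R*np.sin(th),z+0*th],m); return p.min(0),p.max(0)
for y in(-44.4,-42.5,-41):
  a=ext('wrist',(540.3,y),106,33.5,m); print('red wrist crop',y,[((q-[212,205])*4.286).round() for q in a])
for x in(538.5,540.5):
  a=ext('wrist',(x,-44.4),133.5,30,m); print('green wrist crop',x,[((q-[212,205])*4.286).round() for q in a])
for y in(-44.4,-42.5,-41):
  a=ext('scene',(540.3,y),106,33.5); print('red scene',y,[((q-[215,100])*5.6).round() for q in a])
  a=ext('scene',(540.3,y),133.5,30); print('green scene',y,[((q-[215,100])*5.6).round() for q in a])
```

```text
red wrist crop -44.4 [array([54., -8.]), array([547., 438.])]
red wrist crop -42.5 [array([68., -8.]), array([561., 438.])]
red wrist crop -41 [array([79., -8.]), array([572., 438.])]
green wrist crop 538.5 [array([40., 78.]), array([561., 538.])]
green wrist crop 540.5 [array([41., 95.]), array([560., 551.])]
red scene -44.4 [array([175., 222.]), array([365., 353.])]
green scene -44.4 [array([180., 169.]), array([356., 287.])]
red scene -42.5 [array([180., 223.]), array([370., 354.])]
green scene -42.5 [array([185., 170.]), array([361., 288.])]
red scene -41 [array([184., 224.]), array([374., 355.])]
green scene -41 [array([189., 171.]), array([365., 289.])]
```

Estimates for Y are +0.4 (scene) to +1.5 (wrist), and X is fine. I shift +1 mm in Y and lower in small steps, watching force.

jog_arm:
  targets:
    - {"slide": [0,1,0],"twist": 0}
    - {"slide": [0,0,4],"twist": 0}
    - {"slide": [0,0,4],"twist": 0}
    - {"slide": [0,0,2],"twist": 0}
    - {"slide": [0,0,0],"twist": 0}
    - {"slide": [0,0,0],"twist": 0}

```text
t: 7.75
tool_pos: [540.2, -43.3, 110.5]
tool_rot: [-0.0, -0.0, 1.0, 0.0]
force: [-0.8, 0.6, -0.8]
gripper_width: 58.0
```

Run:
```python
from h import *
s=r.sense();print(s['t'],s['tool_pos'],s['force'],s['gripper_width'])
a=r.read_camera('wrist')[:,:,::-1];b=r.read_camera('scene')[:,:,::-1]
cv2.imwrite('pics/w6.png',np.hstack([cv2.resize(a[205:345,212:352],(400,400),interpolation=cv2.INTER_CUBIC),cv2.resize(b[110:190,225:305],(400,400),interpolation=cv2.INTER_CUBIC)]))
```

```text
7.75 [540.18498502 -43.34346651 110.4569011 ] [-0.79290598  0.60280935 -0.82474099] 58.015477062331335
```

View pics/w6.png

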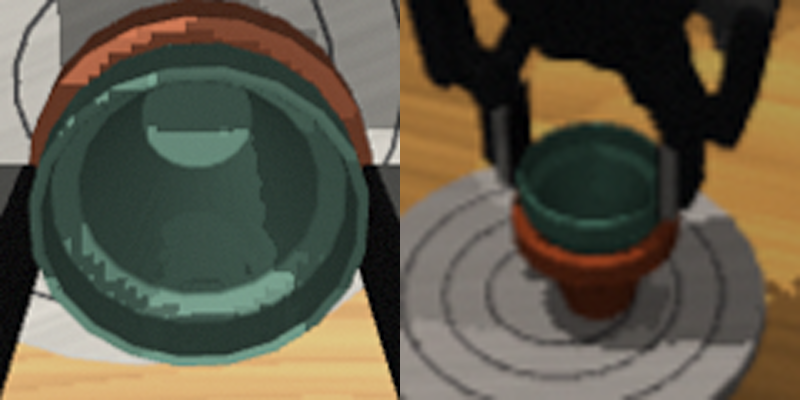

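Aligned now (red 33..370, green 30..367 in the wrist crop) and no contact force. I lower 2 mm more and check the force before releasing.

jog_arm:
  targets:
    - {"slide": [0,0,1],"twist": 0}
    - {"slide": [0,0,1],"twist": 0}
    - {"slide": [0,0,0],"twist": 0}
    - {"slide": [0,0,0],"twist": 0}

```text
t: 8.25
tool_pos: [540.2, -43.4, 108.6]
tool_rot: [-0.0, -0.0, 1.0, 0.0]
force: [0.2, 0.3, -0.1]
gripper_width: 58.4
```

jog_arm:
  targets:
    - {"slide": [0,0,1],"twist": 0}
    - {"slide": [0,0,0],"twist": 0}
    - {"slide": [0,0,0],"twist": 0}

```text
t: 8.55
tool_pos: [540.3, -43.4, 107.5]
tool_rot: [-0.0, -0.0, 1.0, 0.0]
force: [-0.4, 1.0, -0.6]
gripper_width: 58.3
```

jog_arm:
  targets:
    - {"slide": [0,0,0],"twist": 0}
    - {"slide": [0,0,0],"twist": 0}
    - {"slide": [0,0,0],"twist": 0}
    - {"slide": [0,0,0],"twist": 0}
    - {"slide": [0,0,0],"twist": 0}
  hand: 1

```text
t: 9.05
tool_pos: [540.3, -43.4, 107.6]
tool_rot: [0.0, -0.0, 1.0, -0.0]
force: [-0.7, -0.2, -0.1]
gripper_width: 85.4
```

Run:
```python
from h import *
s=r.sense();print(s['t'],s['tool_pos'],s['force'],s['gripper_width'])
m=r.camera_model('wrist');np.save('m7.npy',m,allow_pickle=True)
a=r.read_camera('wrist')[:,:,::-1];b=r.read_camera('scene')[:,:,::-1]
cv2.imwrite('pics/w7f.png',a);cv2.imwrite('pics/s7f.png',b)
cv2.imwrite('pics/w7.png',np.hstack([cv2.resize(a[205:345,212:352],(400,400),interpolation=cv2.INTER_CUBIC),cv2.resize(b[110:190,225:305],(400,400),interpolation=cv2.INTER_CUBIC)]))
```

```text
9.05 [540.31142173 -43.36586183 107.61481055] [-0.74747198 -0.24190105 -0.07878825] 85.38740122305958
```

View pics/w7.png

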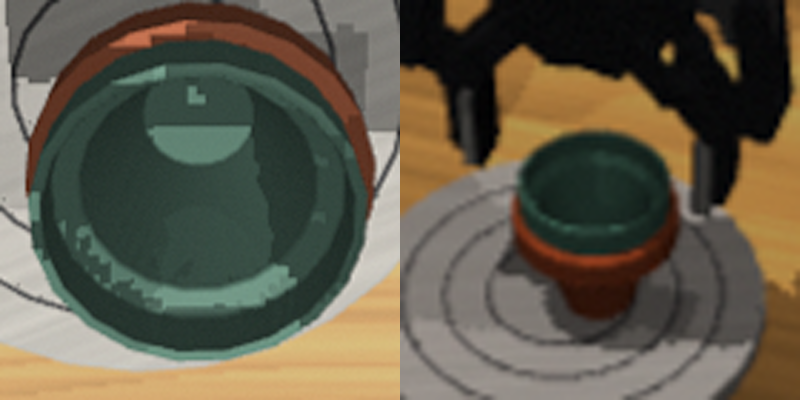

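Green is released and has settled. I'll check its seat height from the rim's size and position.

Run:
```python
from h import *
m=np.load('m7.npy',allow_pickle=True).item()
a=cv2.imread('pics/w7f.png');cv2.imwrite('pics/w7c.png',cv2.resize(a[200:340,212:352],(600,600),interpolation=cv2.INTER_CUBIC))
b=cv2.imread('pics/s7f.png')[120:180,235:295];cv2.imwrite('pics/s7c.png',cv2.resize(b,(600,600),interpolation=cv2.INTER_CUBIC))
th=np.linspace(0,2*np.pi,361)
for z,R in((106,33.5),(119,30),(121,30),(123,30)):
  c=(540.3,-43.4);P=np.c_[c[0]+R*np.cos(th),c[1]+R*np.sin(th),z+0*th]
  for n,o,k in(('wrist',[212,200],600/140),('scene',[235,120],10)):
    p=(proj(n,P,m if n=='wrist' else None)-o)*k;print(z,n,p.min(0).round(),p.max(0).round())
```

```text
106 wrist [34. 50.] [566. 524.]
106 scene [117. 198.] [457. 432.]
119 wrist [ 42. 116.] [558. 569.]
119 scene [131. 160.] [440. 369.]
121 wrist [ 39. 123.] [561. 581.]
121 scene [130. 152.] [440. 362.]
123 wrist [ 36. 130.] [565. 592.]
123 scene [130. 144.] [440. 354.]
```

View pics/w7c.png

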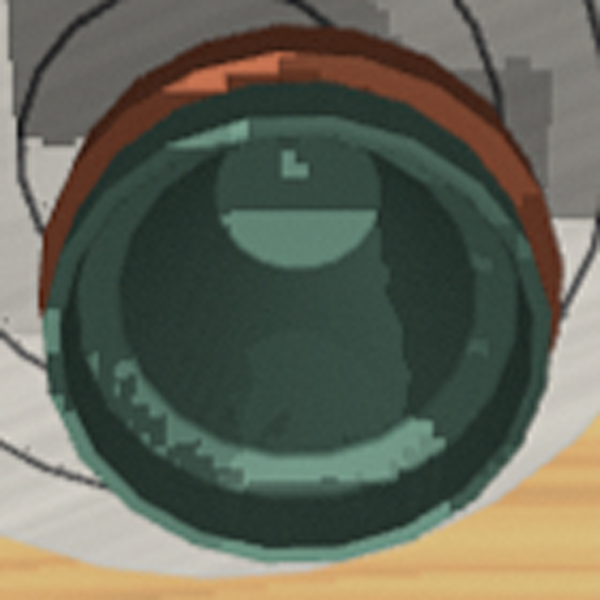

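View pics/s7c.png

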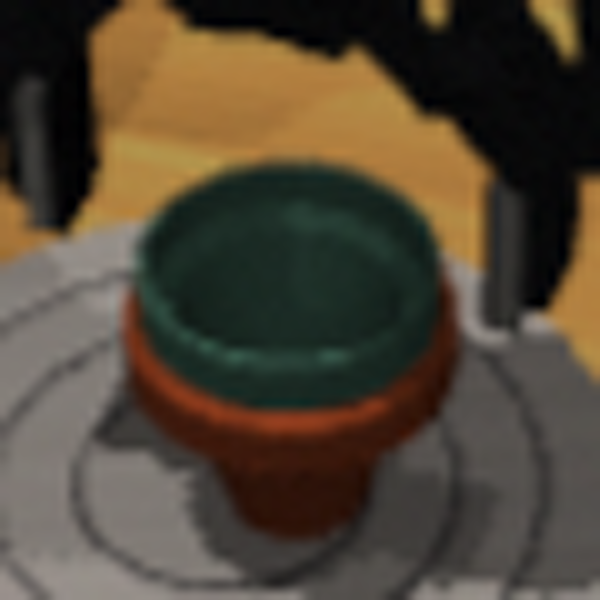

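Green rim: 138..440 × 160..367 in the scene crop, against the 131..440 × 160..369 predicted for z=119, so it is fully and straightly seated. Now up and over to white.

jog_arm:
  targets:
    - {"slide": [0,0,-10],"twist": 0}
    - {"slide": [0,0,-30],"twist": 0}
    - {"slide": [0,0,-35],"twist": 0}
    - {"slide": [5,-15,-10],"twist": 0}
    - {"slide": [12,-40,0],"twist": 0}
    - {"slide": [12,-40,0],"twist": 0}
    - {"slide": [12,-40,0],"twist": 0}
    - {"slide": [12,-40,0],"twist": 0}

```text
t: 9.95
tool_pos: [486.4, -220.2, 192.9]
tool_rot: [0.0, -0.0, 1.0, -0.0]
force: [-0.9, -0.5, -0.2]
gripper_width: 85.7
```

jog_arm:
  targets:
    - {"slide": [12,-40,0],"twist": 0}
    - {"slide": [10,-36,0],"twist": 0}
    - {"slide": [2,-10,15],"twist": 0}
    - {"slide": [0,0,25],"twist": 0}
    - {"slide": [0,0,0],"twist": 0}
    - {"slide": [0,0,0],"twist": 0}
    - {"slide": [0,0,0],"twist": 0}

```text
t: 10.65
tool_pos: [463.9, -304.6, 153.7]
tool_rot: [0.0, -0.001, 1.0, -0.0]
force: [0.6, -0.4, -0.5]
gripper_width: 86.1
```

Run:
```python
from h import *
s=r.sense();print(s['t'],s['tool_pos'],s['tool_rot'],s['force'],s['gripper_width'])
m=r.camera_model('wrist');np.save('m8.npy',m,allow_pickle=True)
a=r.read_camera('wrist')[:,:,::-1]
cv2.imwrite('pics/w8.png',a)
u,v=proj('wrist',[[463,-304,51]],m)[0];print(u,v,int(u)-40,int(v)-40);crop(a,u,v,40,'pics/w8c.png')
```

```text
10.65 [ 463.93296647 -304.56827494  153.72443292] [ 4.94557529e-04 -5.70471818e-04  9.99999614e-01 -4.48392151e-04] [ 0.57965114 -0.35569183 -0.49604895] 86.05706697077967
282.5472974707632 211.71607628431155 242 171
```

View pics/w8c.png

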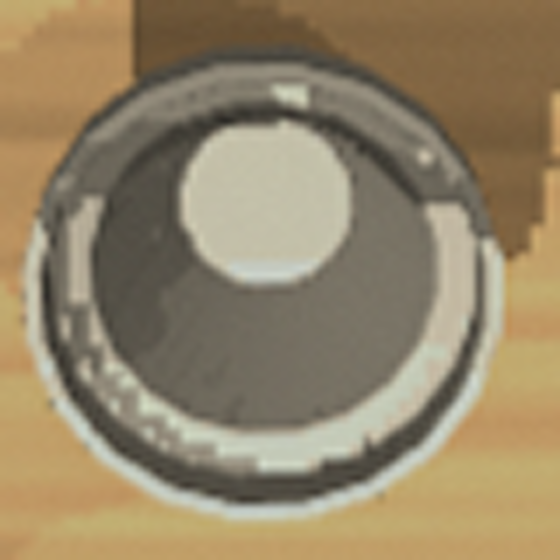

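View pics/w8.png

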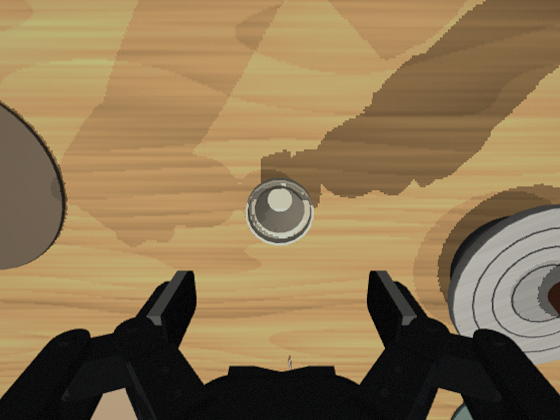

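Run:
```python
from h import *
m=np.load('m8.npy',allow_pickle=True).item()
print(fitc('wrist',279.5,211.2,51,30,m),478/7,472/7)
```

```text
(array([ 463.6, -306.6]), array([69.6, 66.3])) 68.28571428571429 67.42857142857143
```

White shows at (279.5,211), i.e. (463.6,−306.6). That agrees with the top view within 2.5 mm. Descend and grip.

jog_arm:
  targets:
    - {"slide": [0.6,-2,20],"twist": 0}
    - {"slide": [0,0,30],"twist": 0}
    - {"slide": [0,0,30],"twist": 0}
    - {"slide": [0,0,20],"twist": 0}
    - {"slide": [0,0,11],"twist": 0}
    - {"slide": [0,0,5],"twist": 0}
    - {"slide": [0,0,0],"twist": 0}
    - {"slide": [0,0,0],"twist": 0}

```text
t: 11.5
tool_pos: [463.6, -307.0, 37.7]
tool_rot: [0.001, -0.0, 1.0, -0.001]
force: [-0.7, -0.0, -0.7]
gripper_width: 85.3
```

jog_arm:
  targets:
    - {"slide": [0,0,0],"twist": 0}
    - {"slide": [0,0,0],"twist": 0}
    - {"slide": [0,0,0],"twist": 0}
    - {"slide": [0,0,0],"twist": 0}
    - {"slide": [0,0,0],"twist": 0}
    - {"slide": [0,0,0],"twist": 0}
    - {"slide": [0,0,0],"twist": 0}
  hand: 0.45

```text
t: 12.2
tool_pos: [463.5, -306.9, 37.9]
tool_rot: [0.001, -0.0, 1.0, -0.001]
force: [-0.9, 2.0, 6.3]
gripper_width: 59.1
```

jog_arm:
  targets:
    - {"slide": [0,0,-3],"twist": 0}
    - {"slide": [0,0,-10],"twist": 0}
    - {"slide": [0,0,-20],"twist": 0}
    - {"slide": [0,0,-30],"twist": 0}
    - {"slide": [0,0,-40],"twist": 0}
    - {"slide": [0,0,-40],"twist": 0}
    - {"slide": [0,0,-15],"twist": 0}
    - {"slide": [0,0,0],"twist": 0}

```text
t: 13.0
tool_pos: [464.3, -307.7, 198.1]
tool_rot: [0.002, -0.0, 1.0, -0.002]
force: [0.8, -0.4, -1.8]
gripper_width: 58.3
```

Run:
```python
from h import *
s=r.sense();print(s['t'],s['tool_pos'],s['force'],s['gripper_width'])
m=r.camera_model('wrist');np.save('m9.npy',m,allow_pickle=True)
a=r.read_camera('wrist')[:,:,::-1]
cv2.imwrite('pics/w9f.png',a);crop(a,282,250,120,'pics/w9.png')
```

```text
13.0 [ 464.32051131 -307.67569046  198.08203902] [ 0.8476175  -0.35775158 -1.76343059] 58.305085369666365
```

View pics/w9.png

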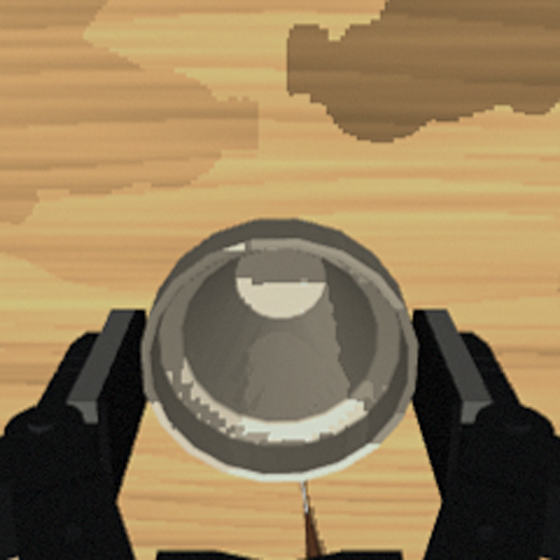

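Run:
```python
from h import *
m=np.load('m9.npy',allow_pickle=True).item()
v=130+(239+480)/2/2.333-.3;u=162+(142+418)/2/2.333-.3
for z in(208,210,211.5):print(fitc('wrist',u,v,z,30,m),276/2.333,241/2.333)
m=np.load('m7.npy',allow_pickle=True).item()
print(fitc('wrist',212+299.5/4.286-.4,200+339.5/4.286-.4,119,30,m))
```

```text
(array([ 467.3, -307.8]), array([118.3, 103.3])) 118.30261465923702 103.30047149592798
(array([ 466.1, -307.8]), array([120.2, 104.9])) 118.30261465923702 103.30047149592798
(array([ 465.2, -307.8]), array([121.6, 106.1])) 118.30261465923702 103.30047149592798
(array([539.6, -43.7]), array([120.4, 106. ]))
```

White is held, its centre about 2 mm ahead of the TCP in x. I carry it over the stack (target TCP ≈ (538,−43.4)).

jog_arm:
  targets:
    - {"slide": [-3,10,0],"twist": 0}
    - {"slide": [-6,20,0],"twist": 0}
    - {"slide": [-8,28,0],"twist": 0}
    - {"slide": [-8,28,0],"twist": 0}
    - {"slide": [-8,28,0],"twist": 0}
    - {"slide": [-8,28,0],"twist": 0}
    - {"slide": [-8,28,0],"twist": 0}
    - {"slide": [-8,28,0],"twist": 0}

```text
t: 13.85
tool_pos: [518.5, -106.0, 192.6]
tool_rot: [-0.002, -0.0, 1.0, 0.001]
force: [0.4, 0.5, -1.9]
gripper_width: 58.4
```

jog_arm:
  targets:
    - {"slide": [-8,28,0],"twist": 0}
    - {"slide": [-6,22,0],"twist": 0}
    - {"slide": [-3,12,0],"twist": 0}
    - {"slide": [0,4,0],"twist": 0}
    - {"slide": [0,0,10],"twist": 0}
    - {"slide": [0,0,10],"twist": 0}
    - {"slide": [0,0,0],"twist": 0}
    - {"slide": [0,0,0],"twist": 0}

```text
t: 14.65
tool_pos: [536.0, -43.1, 173.9]
tool_rot: [-0.001, 0.0, 1.0, 0.0]
force: [0.4, 0.4, -1.5]
gripper_width: 58.2
```

jog_arm:
  targets:
    - {"slide": [-1.5,0,8],"twist": 0}
    - {"slide": [0,0,12],"twist": 0}
    - {"slide": [0,0,10],"twist": 0}
    - {"slide": [0,0,6],"twist": 0}
    - {"slide": [0,0,0],"twist": 0}
    - {"slide": [0,0,0],"twist": 0}
    - {"slide": [0,0,0],"twist": 0}

```text
t: 15.35
tool_pos: [538.6, -42.4, 139.0]
tool_rot: [0.0, -0.0, 1.0, -0.0]
force: [0.4, -0.6, -1.4]
gripper_width: 58.5
```

```bash
cat > look.py <<'E'
import sys
from h import *
k=sys.argv[1]
s=r.sense();print(s['t'],s['tool_pos'],s['force'],s['gripper_width'])
m=r.camera_model('wrist');np.save(f'm{k}.npy',m,allow_pickle=True)
a=r.read_camera('wrist')[:,:,::-1];b=r.read_camera('scene')[:,:,::-1]
cv2.imwrite(f'pics/w{k}f.png',a);cv2.imwrite(f'pics/s{k}f.png',b)
cv2.imwrite(f'pics/w{k}.png',np.hstack([cv2.resize(a[200:340,212:352],(400,400),interpolation=cv2.INTER_CUBIC),cv2.resize(b[100:180,225:305],(400,400),interpolation=cv2.INTER_CUBIC)]))
E
python3 look.py 10
```

```text
15.35 [538.55974431 -42.39601212 138.98336933] [ 0.38854022 -0.58421642 -1.38745603] 58.47591783761741
```

View pics/w10.png

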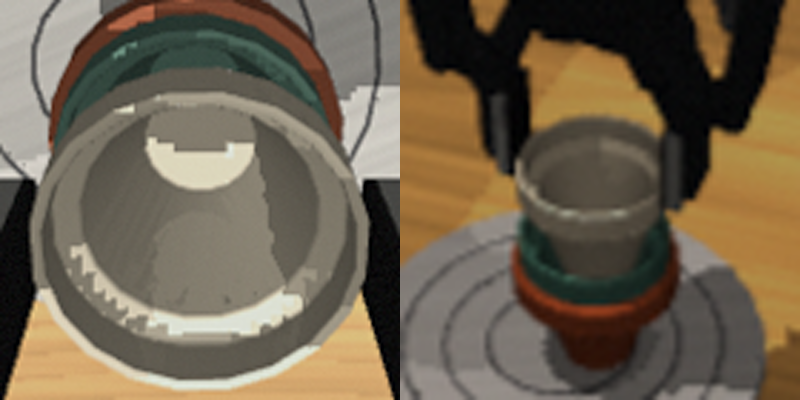

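Run:
```python
from h import *
m=np.load('m10.npy',allow_pickle=True).item()
k=400/140
print('white',[fitc('wrist',212+200.5/k-.3,200+(93+388)/2/k-.3,z,30,m) for z in(150,152)],337/k,295/k)
# red via upper arc, green upper arc: predicted bbox left/right/top
th=np.linspace(0,2*np.pi,361)
for z,R in((106,33.5),(119,30)):
  P=np.c_[539.8+R*np.cos(th),-43.4+R*np.sin(th),z+0*th];p=(proj('wrist',P,m)-[212,200])*k
  print(z,p.min(0).round(),p.max(0).round(), p[np.abs(p[:,1]-(145 if R>33 else 120))<4].round())
for z,R,c in((106,33.5,(539.8,-43.4)),(119,30,(539.8,-43.4)),(151,30,(539.8,-43.4))):
  P=np.c_[c[0]+R*np.cos(th),c[1]+R*np.sin(th),z+0*th];p=(proj('scene',P)-[225,100])*5;print(z,p.min(0).round(),p.max(0).round())
```

```text
white [(array([540.9, -42.5]), array([119.4, 104.4])), (array([539.7, -42.5]), array([121.2, 106. ]))] 117.95 103.25
106 [46. -6.] [345. 267.] [[343. 147.]
 [344. 145.]
 [344. 143.]
 [ 47. 142.]
 [ 47. 145.]
 [ 47. 147.]]
119 [52. 28.] [338. 286.] [[333. 124.]
 [332. 121.]
 [332. 119.]
 [331. 117.]
 [ 59. 117.]
 [ 59. 119.]
 [ 58. 121.]
 [ 57. 123.]]
106 [109. 198.] [279. 315.]
119 [116. 179.] [270. 284.]
151 [111. 115.] [271. 220.]
```

Run:
```python
from h import *
b=cv2.imread('pics/s10f.png')[120:180,235:295];b2=cv2.imread('pics/w10f.png')[190:260,212:352]
cv2.imwrite('pics/s10c.png',cv2.resize(b,(600,600),interpolation=cv2.INTER_CUBIC));cv2.imwrite('pics/w10c.png',cv2.resize(b2,(800,400),interpolation=cv2.INTER_CUBIC))
```

```text
(no output)
```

View pics/w10c.png

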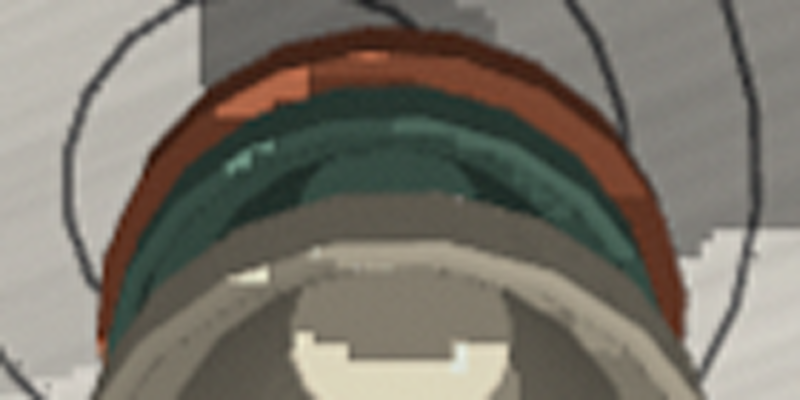

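Red matches (540,−43.4) and white is at y −42.5. Correct Y by −0.9 mm and lower.

jog_arm:
  targets:
    - {"slide": [0,-0.9,0],"twist": 0}
    - {"slide": [0,0,5],"twist": 0}
    - {"slide": [0,0,5],"twist": 0}
    - {"slide": [0,0,4],"twist": 0}
    - {"slide": [0,0,2],"twist": 0}
    - {"slide": [0,0,0],"twist": 0}
    - {"slide": [0,0,0],"twist": 0}

```text
t: 16.15
tool_pos: [538.2, -43.3, 122.5]
tool_rot: [-0.0, -0.0, 1.0, 0.0]
force: [0.0, -0.5, -1.4]
gripper_width: 58.3
```

```bash
python3 look.py 11
```

```text
16.15 [538.15358962 -43.25076528 122.5213809 ] [ 0.00796821 -0.544413   -1.41414029] 58.27812624197623
```

View pics/w11.png

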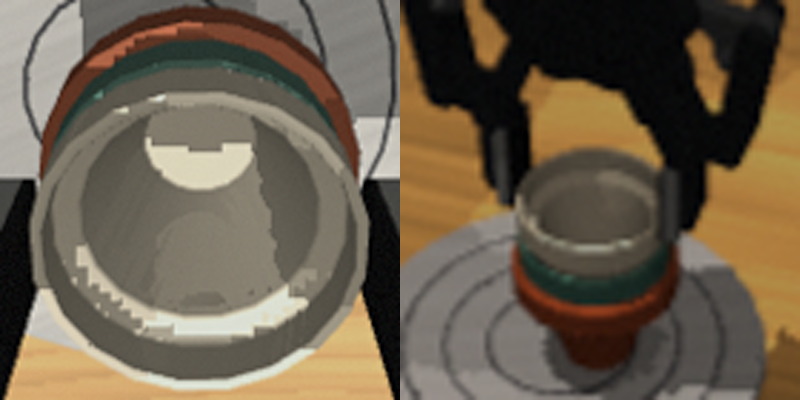

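Aligned, symmetric and no contact yet. I lower 1.5 mm more, then release.

jog_arm:
  targets:
    - {"slide": [0,0,1],"twist": 0}
    - {"slide": [0,0,0.5],"twist": 0}
    - {"slide": [0,0,0],"twist": 0}
    - {"slide": [0,0,0],"twist": 0}

```text
t: 16.65
tool_pos: [538.2, -43.3, 121.1]
tool_rot: [-0.0, -0.0, 1.0, -0.0]
force: [-0.5, -0.3, -2.1]
gripper_width: 58.7
```

jog_arm:
  targets:
    - {"slide": [0,0,0],"twist": 0}
    - {"slide": [0,0,0],"twist": 0}
    - {"slide": [0,0,0],"twist": 0}
    - {"slide": [0,0,0],"twist": 0}
    - {"slide": [0,0,0],"twist": 0}
  hand: 1

```text
t: 17.15
tool_pos: [538.2, -43.3, 121.1]
tool_rot: [0.0, -0.0, 1.0, -0.0]
force: [0.4, 1.2, -0.5]
gripper_width: 85.3
```

```bash
python3 look.py 12;python3 - <<'E'
from h import *
b=cv2.imread('pics/s12f.png')[115:175,235:295];cv2.imwrite('pics/s12c.png',cv2.resize(b,(600,600),interpolation=cv2.INTER_CUBIC))
th=np.linspace(0,2*np.pi,361)
m=np.load('m12.npy',allow_pickle=True).item()
for z,R in((106,33.5),(119,30),(132,30),(134,30)):
  P=np.c_[540+R*np.cos(th),-43.4+R*np.sin(th),z+0*th];p=(proj('scene',P)-[235,115])*10;print(z,p.min(0).round(),p.max(0).round())
  p=(proj('wrist',P,m)-[212,200])*400/140;print('w',z,p.min(0).round(),p.max(0).round())
E
```

```text
17.15 [538.22085499 -43.27930545 121.12625559] [ 0.37332735  1.18325276 -0.46809287] 85.25830158248736
106 [117. 247.] [457. 481.]
w 106 [36. 21.] [363. 315.]
119 [131. 209.] [440. 418.]
w 119 [42. 60.] [357. 341.]
132 [128. 158.] [440. 368.]
w 132 [29. 87.] [370. 386.]
134 [127. 150.] [441. 360.]
w 134 [27. 91.] [372. 393.]
```

View pics/w12.png

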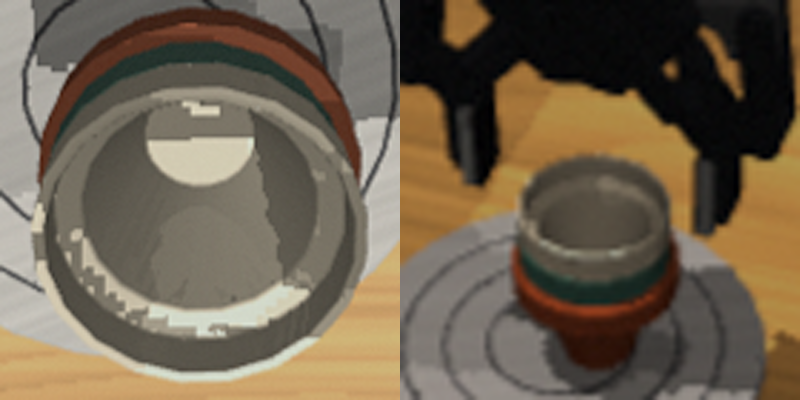

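View pics/s12c.png

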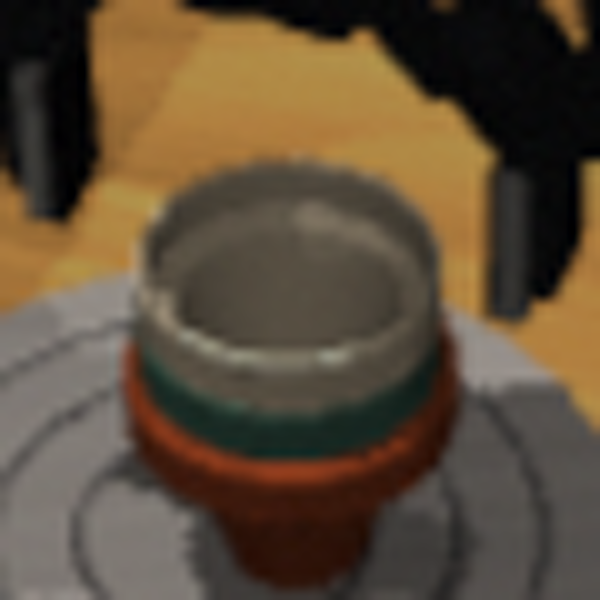

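White rim spans 138..440 × 157..368, against 128..440 × 158..368 predicted at z=132, so the stack is fully and straightly nested. Now I lower to the red collar (z 93–106), with TCP at about z=75 and x +1.8.

jog_arm:
  targets:
    - {"slide": [-1.8,0,4],"twist": 0}
    - {"slide": [0,0,10],"twist": 0}
    - {"slide": [0,0,12],"twist": 0}
    - {"slide": [0,0,10],"twist": 0}
    - {"slide": [0,0,6],"twist": 0}
    - {"slide": [0,0,4],"twist": 0}
    - {"slide": [0,0,0],"twist": 0}
    - {"slide": [0,0,0],"twist": 0}

```text
t: 18.05
tool_pos: [540.1, -43.3, 75.2]
tool_rot: [0.0, -0.0, 1.0, -0.0]
force: [0.3, 0.5, 0.0]
gripper_width: 85.6
```

```bash
python3 look.py 13
```

```text
18.05 [540.1457994  -43.30320541  75.18279743] [0.32541901 0.46098444 0.03662144] 85.55645175606907
```

View pics/w13.png

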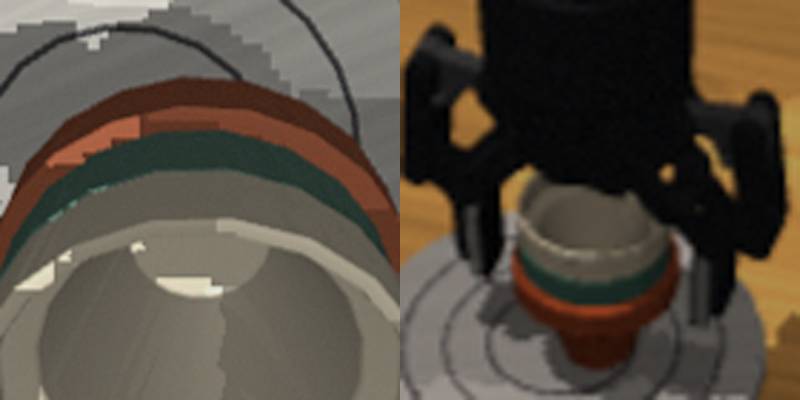

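The fingers straddle the red collar with clearance on both sides. Closing on red.

jog_arm:
  targets:
    - {"slide": [0,0,0],"twist": 0}
    - {"slide": [0,0,0],"twist": 0}
    - {"slide": [0,0,0],"twist": 0}
    - {"slide": [0,0,0],"twist": 0}
    - {"slide": [0,0,0],"twist": 0}
    - {"slide": [0,0,0],"twist": 0}
    - {"slide": [0,0,0],"twist": 0}
  hand: 0.5
  grip_force: 45

```text
t: 18.85
tool_pos: [540.4, -43.2, 76.2]
tool_rot: [0.001, -0.0, 1.0, -0.0]
force: [-1.9, 0.7, 6.1]
gripper_width: 66.3
```

```bash
python3 look.py 14
```

```text
18.85 [540.41917183 -43.23558071  76.16324617] [-1.89473459  0.69049539  6.11666425] 66.32750505828585
```

View pics/w14.png

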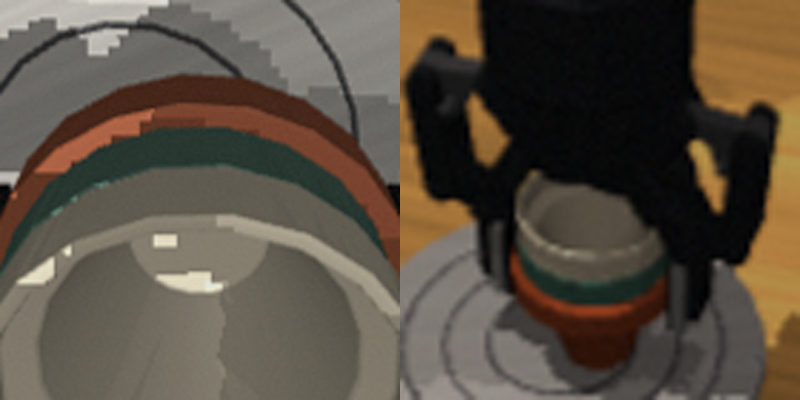

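Red is gripped at 66.3 mm, with the green and white collars free inside the pads. Lifting 100 mm straight up, gently.

jog_arm:
  targets:
    - {"slide": [0,0,-2],"twist": 0}
    - {"slide": [0,0,-4],"twist": 0}
    - {"slide": [0,0,-7],"twist": 0}
    - {"slide": [0,0,-9],"twist": 0}
    - {"slide": [0,0,-10],"twist": 0}
    - {"slide": [0,0,-10],"twist": 0}
    - {"slide": [0,0,-10],"twist": 0}
    - {"slide": [0,0,-10],"twist": 0}

```text
t: 19.75
tool_pos: [540.1, -43.3, 138.2]
tool_rot: [0.0, -0.0, 1.0, -0.0]
force: [0.6, -0.2, -3.1]
gripper_width: 66.2
```

jog_arm:
  targets:
    - {"slide": [0,0,-10],"twist": 0}
    - {"slide": [0,0,-10],"twist": 0}
    - {"slide": [0,0,-9],"twist": 0}
    - {"slide": [0,0,-6],"twist": 0}
    - {"slide": [0,0,-3],"twist": 0}
    - {"slide": [0,0,0],"twist": 0}
    - {"slide": [0,0,0],"twist": 0}
    - {"slide": [0,0,0],"twist": 0}

```text
t: 20.55
tool_pos: [539.6, -43.2, 174.6]
tool_rot: [-0.0, -0.0, 1.0, 0.0]
force: [-0.4, -0.8, -3.1]
gripper_width: 66.2
```

jog_arm:
  targets:
    - {"slide": [0,0,0],"twist": 0}
    - {"slide": [0,0,0],"twist": 0}
    - {"slide": [0,0,0],"twist": 0}
    - {"slide": [0,0,0],"twist": 0}
    - {"slide": [0,0,0],"twist": 0}

```text
t: 21.05
tool_pos: [540.0, -43.3, 175.1]
tool_rot: [-0.0, -0.0, 1.0, 0.0]
force: [-0.3, -0.2, -2.8]
gripper_width: 65.6
```

```bash
python3 look.py 15
python3 - <<'E'
from h import *
cv2.imwrite('pics/s15c.png',cv2.resize(cv2.imread('pics/s15f.png')[70:190,210:330],(600,600),interpolation=cv2.INTER_CUBIC))
print(r.sense()['dq'])
E
```

```text
21.05 [539.98318178 -43.2567288  175.0707788 ] [-0.30511267 -0.1609002  -2.77497187] 65.62848764283261
[ 0.00066075  0.00090971  0.00078251  0.00017287 -0.0026786  -0.00136953]
```

View pics/s15c.png

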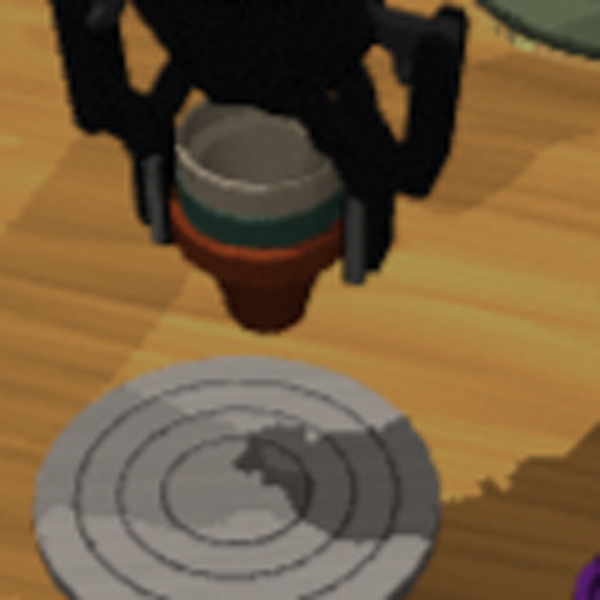

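View pics/w15f.png

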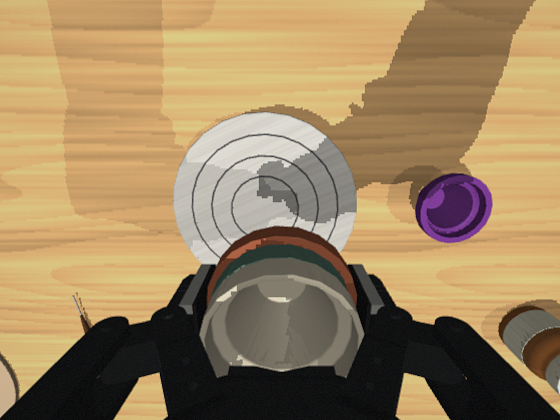

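View pics/s15f.png

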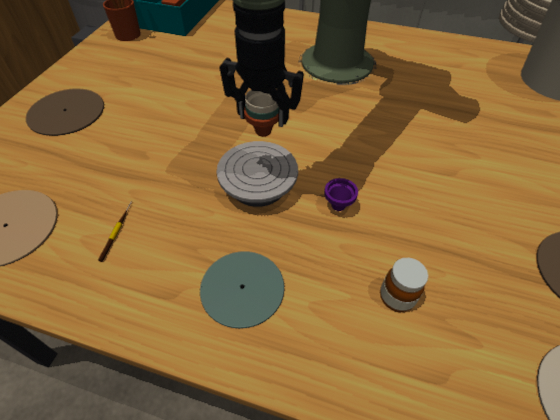

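The stack hangs level in the gripper about 99 mm above the wheel. The needle tool (115,232), disc (242,288), jar (405,284) and purple cup (341,195) are where they started. Handing in.

```bash
python3 -c "
from station import r
s=r.sense();print(s['t'],s['tool_pos'],s['force'],s['gripper_width'])
print(r.job_done())"
```

```text
21.15 [539.96821238 -43.27356476 175.08237175] [ 0.12350866  0.11672554 -3.3068877 ] 66.41495372912439
the job is handed in; nothing more can be done
None
```

The job is handed in. The green cup is nested in the red cup and the white cup in the green. I gripped the stack by the red collar and lifted it straight up by about 99 mm, and the arm is still holding it above the wheel. It took 21.15 s of the 69 s allowed.

- **Nesting:** both rims matched the expected full-seat heights, z ≈ 119 mm for green and z ≈ 132 mm for white. Both looked straight in the pictures.
- **Hold:** the opening is steady at about 66 mm, the load is about 3 N, the joints are still and the stack looks level.
- **Surroundings:** comparing the scene pictures by eye, the jar, clay disc, needle tool and purple cup had not moved.
- **Disagreements:** the top and wrist cameras differed by up to about 2.5 mm, and the first wrist-based alignment of green was about 1 mm off in y. I corrected each cup by about 1 mm in y from close-up views before lowering it fully.

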